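Put the jewellery box back together by the bed

ROBOT

A 6-joint arm with a two-finger parallel gripper is mounted at the origin on the work surface. World frame = base frame: x ahead of the robot, y to its left, z up, the work surface at z = 0. Lengths are in mm, angles in rad, forces in N, time in s.
With the tool pointing down it reaches from about 300 to 775 mm from the base axis. Payload 14.6 kg.
Tool frame: the origin (TCP) lies on the centre line of the jaws, within the pads' length; the fingertips stand 19 mm ahead of it and the grasp point (between the pads) is the TCP (bot.tip_reach is the distance from the TCP to the fingertips, in mm); z points along the fingers, y is the line along which they close (so a half turn about z gives the same grasp; the last joint's range is limited). The gripper opens to 85 mm and grips with 20 to 120 N. Pads are 22 mm wide; open, the fingers measure 114 mm over their backs; the gripper's body (76 mm by 85 mm) begins 54 mm behind the grasp point. The pads swing forward as they close: fully open they stand 13 mm farther back than shut.
Start: joints at [-1.343, 0.3, 1.521, -0, 1.321, -0.067], TCP at [159.795, -526.265, 250.281] pointing down, gripper open.
Joint ranges: [-3.03, 3.03], [-0.79, 2.21], [0.23, 2.52], [-1.04, 4.18], [0, 3.07], [-2.55, 2.55]. Speed limits (rad/s): [2.22, 2.22, 2.57, 3.14, 3.14, 3.14].

INTERFACE

Orientations are given as a unit quaternion [w, x, y, z].
In Python, from rig import bot gives the robot as it stands. Calls block until the motion is done:
- bot.move_to(position, orientation): joint-space move of the TCP to a pose.
- bot.servo_line(position, attitude=None, speed=150, until_force=None): straight line of the TCP; attitude=None keeps the orientation; speed is the mean speed in mm/s. With until_force (N) it stops when the force on the tool has changed by that much, and returns True; else False.
- bot.move_joints(angles): joint-space move.
- bot.move_gripper(opening, grip_force=None): finger opening in mm; grip_force is the grip in N (None keeps the last); returns when the fingers have stopped.
- bot.dwell(seconds).
- bot.ik(position, orientation): joint angles nearest the present ones, or None.
- bot.read_state(): the state.
- bot.read_camera(name): name is "side" or "top"; returns a dict with "image" (400x640x3 uint8, blue, green, red), "depth" (400x640 float32, mm along the optical axis (not along the pixel's ray), 0 where there is no reading), "fovy" (degrees; the focal length in pixels is half the picture's height over the tangent of half this angle, whatever the lens; pixels are square), "cx", "cy" (the principal point, pixels), "eye" and "attitude" of the camera in the world. Camera axes: x right, y down, z forward; pixel columns grow to the right and rows downward; lengths in mm; the calibration is good to about 2 mm. A picture is of the moment at which its call begins.
A pose or a line that the arm cannot do raises bot.MotionError and nothing moves.
- bot.finish_job(): hands the job in; it is judged then, once.
The state is a dict: "clock": time; "joint_positions": joint angles; "qvel": joint speeds; "effort": joint torques, N m; "ee_pos": TCP position; "tool_rot": TCP orientation; "ft_force": force on the tool from outside, world axes, zero at the start; "moment": the same for the moment, N m; "grip_width": finger opening in mm; "grip_force": force on a finger pad.
Only numpy, scipy, OpenCV 4.12 (cv2) and the standard library are available. Lean on these libraries where they do the work, as an engineer would, in place of code of your own. Each camera call takes 0.05 s, during which the arm holds its last target. There are 200 camera calls.

TASK

Put the stacking jewellery box back together on its felt-topped plinth, one piece at a time from the bottom up: first the deep undivided tray, then the two-compartment tray, then the six-compartment tray, and last the lid with its handle upwards. Line each piece up with the one beneath so that the sides are close to flush and it lies flat, let go of it before fetching the next, and leave the clock, plant, tumbler and dish where they stand.

Things in the scene. Friction and masses are not known exactly. Their poses are not given: they have to be found in the camera images.
- plinth: flat brown wooden slab with a grey felt top, no walls and no handle, 126 mm long (y) x 76 mm wide (x) x 14 mm high, fixed to the table: the foot of the jewellery box. Origin at the centre of its underside, on the table; the top is 14 mm above it. y axis along its long side, x along the short side, z up; a half turn makes no difference.
- tray_deep: brown wooden open tray lined with grey felt, 112 mm long (y) x 62 mm wide (x) x 46 mm high, walls and floor 5 mm thick, flat underside, undivided (one compartment), the deepest. 0.14 to 0.37 kg. Origin at the centre of its underside. y axis along its long side, x along the short side, z up; a half turn makes no difference.
- tray_two: brown wooden open tray lined with grey felt, 112 mm long (y) x 62 mm wide (x) x 34 mm high, walls and floor 5 mm thick, flat underside, with one cross wall at mid-length that makes two compartments, as high as the sides. 0.14 to 0.37 kg. Origin at the centre of its underside. y axis along its long side, x along the short side, z up; a half turn makes no difference.
- tray_six: brown wooden open tray lined with grey felt, 112 mm long (y) x 62 mm wide (x) x 26 mm high, walls and floor 5 mm thick, flat underside, with one lengthwise and two cross walls that make six compartments, as high as the sides. 0.14 to 0.37 kg. Origin at the centre of its underside. y axis along its long side, x along the short side, z up; a half turn makes no difference.
- lid: flat brown wooden lid, a plate 112 mm long (y) x 62 mm wide (x) x 10 mm thick, flat underneath, with an upright handle bar on the middle of its top: 44 mm long (along y), 14 mm thick (along x), 20 mm high, so its top is 30 mm above the underside. 0.11 to 0.23 kg. Origin at the centre of its underside. y axis along its long side, x along the short side, z up; a half turn makes no difference.
- clock: white alarm clock, 85 mm wide (y) x 45 mm deep (x) x 90 mm high. Bystander, to be left where it stands. Loose. Origin at the centre of its underside.
- plant: small spiky green plant in a round black pot 84 mm across and 75 mm high, leaves up to about 165 mm high and 120 mm across. Bystander, to be left where it stands. Loose. Origin at the centre of its underside.
- tumbler: clear glass tumbler, 72 mm across the rim, 120 mm high. Bystander, to be left where it stands. Loose. Origin at the centre of its underside.
- dish: round shallow amber glass dish, 110 mm across, 22 mm high. Bystander, to be left where it stands. Loose. Origin at the centre of its underside.

How it is judged:
By the outcome, as a careful person would: the job done as asked, in the order asked, and still so for the second after the job is handed in, with the robot touching nothing.
It also fails if it takes over 128 s, if anything falls off the work surface, if the arm or the gripper's body presses on something with over 40 N, if the wrist force passes 120 N, or if a joint passes its speed limit or range.

## Working session

There is one attempt and no reset: what is moved stays moved. The work goes in short steps, each a Python script; the robot and the scene stay as the last script left them, time stands still between calls to the robot, and variables do not carry over. Pictures are saved under pics/ and viewed, at most 14 in all, crops included, and the job is handed in when it is done.

```bash
ls; mkdir -p pics; python3 - <<'E'
from rig import bot
import cv2,numpy as np
for n in("top","side"):
    c=bot.read_camera(n); cv2.imwrite(f"pics/{n}0.png",c["image"]); np.save(f"pics/{n}0.npy",c["depth"])
    print(n,c["fovy"],c["cx"],c["cy"],c["eye"],c["attitude"],[k for k in c])
print(bot.read_state())
E
```

```text
pics
top 43.9952245805368 319.5712186698508 190.90549916743686 [ 256.17360577    3.6827157  1584.00317242] [ 0.07162916 -0.67997507  0.72529122 -0.08034813] ['image', 'depth', 'fovy', 'cx', 'cy', 'eye', 'attitude']
side 48.34722846170104 317.51676505415236 197.9172884644364 [ 287.26494488  728.09644935 1008.77604855] [ 0.06429988 -0.17038196  0.92521424 -0.33288756] ['image', 'depth', 'fovy', 'cx', 'cy', 'eye', 'attitude']
{'clock': 0.1, 'joint_positions': array([-1.34261921e+00,  3.00463191e-01,  1.52151800e+00, -2.57396303e-07,
        1.32071195e+00, -6.66113185e-02]), 'qvel': array([-0.00048459, -0.00216464, -0.00217661,  0.00064155,  0.0001782 ,
        0.00064357]), 'effort': array([ 3.18029294e-06, -5.44379604e+01, -3.62371552e+01, -1.42497988e-04,
        3.01365260e-03,  2.18477993e-05]), 'ee_pos': array([ 159.74357252, -526.09168542,  249.75232767]), 'tool_rot': array([-5.48439009e-04,  9.89156969e-01,  1.46861116e-01, -4.45262059e-05]), 'ft_force': array([0.02512454, 0.04175027, 0.03837355]), 'moment': array([-0.02044937,  0.0211052 , -0.01447429]), 'grip_force': 0.0, 'grip_width': 85.36079515352196}
```

View pics/top0.png

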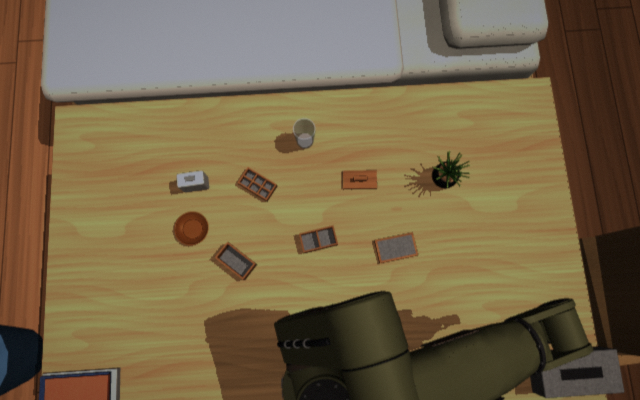

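View pics/side0.png

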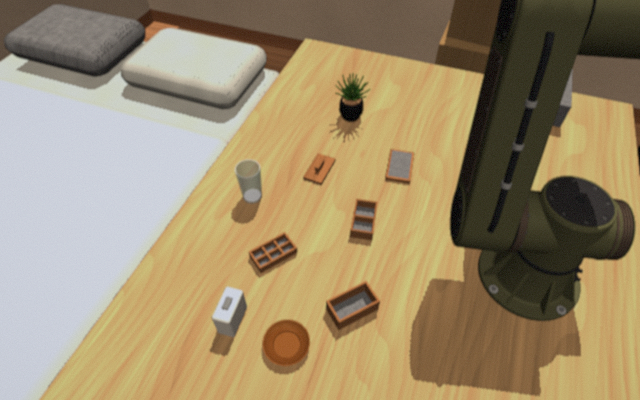

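The top view shows the deep tray at (233,261), the two-compartment tray at (316,240), the six-compartment tray at (257,184), the lid at (360,180) and the plinth at (396,248). The bystanders are the clock (191,181), dish (191,228), tumbler (304,133) and plant (446,175). The side view shows the same objects, none of them occluded.

```bash
cat > h.py <<'E'
from rig import bot
import cv2,numpy as np
from scipy.spatial.transform import Rotation as R
def cloud(n):
    c=bot.read_camera(n); d=c["depth"]; h,w=d.shape
    f=h/2/np.tan(np.radians(c["fovy"])/2)
    v,u=np.mgrid[:h,:w]
    p=np.stack([(u-c["cx"])/f*d,(v-c["cy"])/f*d,d],-1)
    P=R.from_quat(c["attitude"],scalar_first=True).apply(p.reshape(-1,3)).reshape(h,w,3)+c["eye"]
    P[d==0]=np.nan
    return P,c
def rect(P,xy,zlo,zhi,r=85):
    """min-area rectangle of points near xy within the height band: centre, (short,long), yaw of object (long side = y)"""
    q=P.reshape(-1,3); q=q[np.isfinite(q).all(1)]
    q=q[(np.hypot(*(q[:,:2]-xy).T)<r)&(q[:,2]>zlo)&(q[:,2]<zhi)]
    (c,s,a)=cv2.minAreaRect(q[:,:2].astype(np.float32))
    if s[0]>s[1]: s=s[::-1]; a+=90
    a=np.radians((a+90)%180-90)     # x axis (short) direction
    return np.array(c),np.array(s),a,len(q),np.median(q[:,2]),q[:,2].max()
E
python3 - <<'E'
from h import *
np.set_printoptions(precision=1,suppress=True)
T,_=cloud("top");S,_=cloud("side")
print("table",T[215,360],S[300,200],T[300,150], S[200,300])
px=dict(plinth=(396,248,14),tray_deep=(233,261,46),tray_two=(316,240,34),tray_six=(257,184,26),lid=(360,180,10),clock=(191,181,90),dish=(191,228,22),tumbler=(304,138,120),plant=(443,178,75))
for k,(u,v,h) in px.items():
    xy=T[v,u,:2]
    for n,P in(("top",T),("side",S)):
        c,s,a,m,z,zm=rect(P,xy,h*.55,h+25 if k=="lid" else h+6,75)
        print(k,n,c,s,"%.3f"%a,m,"z %.1f %.1f"%(z,zm))
E
```

```text
table [ 512.9 -152.5    4.8] [745.4 359.8   1.8] [288.  522.4   2.1] [636.7 -24.1   0.6]
plinth top [ 400.  -255.7] [133.1 135.7] -0.076 872 z 14.7 20.0
plinth side [ 409.9 -255.3] [ 97.9 130.1] 0.138 745 z 14.7 19.9
tray_deep top [391.6 248.8] [ 62.1 113.4] -0.713 221 z 45.8 51.7
tray_deep side [388.4 248.1] [ 64.6 113.5] -0.697 676 z 42.4 51.3
tray_two top [443.8 -11.9] [ 63.4 111.9] 0.170 219 z 33.7 40.0
tray_two side [440.4 -12.3] [ 61.8 116.5] 0.173 396 z 31.5 39.7
tray_six top [635.6 174.1] [ 63.3 113. ] -0.612 321 z 24.9 32.0
tray_six side [632.4 173.2] [ 67.  113.1] -0.609 619 z 23.2 31.3
lid top [ 625.5 -160.3] [139.8 147. ] -0.229 726 z 10.9 34.9
lid side [ 629.4 -165.1] [113.  132.8] -0.162 568 z 10.5 34.2
clock top [649.7 375. ] [47.4 85. ] 0.085 465 z 85.9 95.5
clock side [646.7 375.7] [45.7 86. ] 0.094 907 z 83.9 94.5
dish top [504.4 387.2] [106.2 106.3] 1.054 487 z 17.5 28.0
dish side [501.7 387. ] [106.6 107.6] 0.381 808 z 17.9 27.2
tumbler top [778.3  11.7] [70.  70.3] -0.704 297 z 104.0 126.0
tumbler side [774.8  11. ] [70. 72.] 0.737 647 z 99.5 123.9
plant top [ 617.7 -429.4] [75.  79.6] -0.508 244 z 70.0 80.9
plant side [ 615.1 -414.7] [51.1 80.1] -1.415 331 z 67.2 80.8
```

```bash
cat >> h.py <<'E'
def crect(P,c,xy,zlo,zhi,r=90):
    """like rect, but by colour + median height (thin pieces)"""
    im=cv2.cvtColor(c["image"],cv2.COLOR_BGR2HSV)
    near=np.hypot(P[...,0]-xy[0],P[...,1]-xy[1])<r
    z=cv2.medianBlur(np.nan_to_num(P[...,2]).astype(np.float32),5)
    hue,sat,val=cv2.split(im)
    m=(near&((hue<12)|(sat<70))&(z>zlo)&(z<zhi)).astype(np.uint8)
    n,l,st,_=cv2.connectedComponentsWithStats(m)
    m=l==1+st[1:,4].argmax()
    q=P[m]
    (ce,s,a)=cv2.minAreaRect(q[:,:2].astype(np.float32))
    if s[0]>s[1]: s=s[::-1]; a+=90
    return np.array(ce),np.array(s),np.radians((a+90)%180-90),m.sum(),np.median(q[:,2]),q[:,:2].mean(0)
E
python3 - <<'E'
from h import *
np.set_printoptions(precision=1,suppress=True)
for n in("top","side"):
    P,c=cloud(n)
    H=cv2.cvtColor(c["image"],cv2.COLOR_BGR2HSV)
    if n=="top": print(H[210,300:305].tolist(),H[248,396],H[175,365],H[184,350])
    for k,xy,h in(("plinth",(405,-255),14),("lid",(627,-142),10)):
        print(n,k,crect(P,c,xy,h*.4,h+25))
        q=P[(np.hypot(P[...,0]-xy[0],P[...,1]-xy[1])<50)&(P[...,2]>20)]
        if k=="lid":print("handle",cv2.minAreaRect(q[:,:2].astype(np.float32)),len(q),q[:,2].max())
E
```

```text
[[30, 100, 153], [30, 100, 153], [31, 101, 152], [29, 98, 153], [29, 99, 154]] [16 28 99] [ 12 174 116] [ 11 170 144]
top plinth (array([ 400.9, -256. ]), array([ 68.8, 120.9]), np.float64(0.13020719711474846), np.int64(702), np.float64(15.561235053016162), array([ 400.9, -256.3]))
top lid (array([ 630.1, -159.4]), array([ 55.9, 105.8]), np.float64(-0.029965355953353572), np.int64(392), np.float64(12.50485487185324), array([ 629.7, -160.7]))
handle ((639.4409790039062, -148.34954833984375), (70.90077209472656, 30.031627655029297), 83.27690887451172) 66 39.22838529507271
side plinth (array([ 398.6, -254.4]), array([ 65.3, 117.2]), np.float64(0.14675455713325244), np.int64(506), np.float64(14.962822362410918), array([ 397.8, -254.3]))
side lid (array([ 622.1, -159.6]), array([0., 0.]), np.float64(0.0), np.int64(1), np.float64(17.08290717986131), array([ 622.1, -159.6]))
handle ((628.1577758789062, -158.7382354736328), (49.835105895996094, 13.487256050109863), 88.50157928466797) 63 36.1507938215633
```

```bash
cat >> h.py <<'E'
def quat(yaw):
    """tool down, jaws closing along the piece's x; the half turn with the least wrist excursion"""
    best=None
    for k in(.5,-.5):
        yield (R.from_euler("z",yaw+k*np.pi)*R.from_euler("x",np.pi)).as_quat(scalar_first=True)
def goto(x,y,z,yaw):
    c=[(abs(j[5]),q) for q in quat(yaw) if (j:=bot.ik([x,y,z],q)) is not None]
    q=min(c,key=lambda t:t[0])[1]
    bot.move_to([x,y,z],q); return q
def st(t):
    s=bot.read_state()
    print(t,"t=%.1f"%s["clock"],"ee",s["ee_pos"].round(1),"F",s["ft_force"].round(1),"w %.1f g %.1f"%(s["grip_width"],s["grip_force"]),flush=True); return s
def pick(x,y,yaw,zg,opening=85,force=45,zt=230):
    bot.move_gripper(opening)
    goto(x,y,zt,yaw); bot.servo_line([x,y,zg+50])
    hit=bot.servo_line([x,y,zg],speed=60,until_force=10)
    st(f"down hit={hit}")
    bot.move_gripper(0,force); st("gripped")
    bot.servo_line([x,y,zt]); st("lifted")
def place(x,y,yaw,zp,opening=85,zt=230,ret=True):
    goto(x,y,zt,yaw); bot.servo_line([x,y,zp+20])
    hit=bot.servo_line([x,y,zp-3],speed=20,until_force=6); st(f"placed hit={hit}, expected z {zp}")
    bot.move_gripper(opening); bot.dwell(.2); st("open")
    bot.servo_line([x,y,zt])
E
python3 - <<'E'
from h import *
print(bot.tip_reach)
pick(390,248.5,-.705,30); print(bot.tip_reach)
E
```

```text
19.0
down hit=False t=5.5 ee [390.2 248.6  30.3] F [-0.4 -0.2 -0.1] w 84.7 g 0.0
gripped t=5.8 ee [390.2 248.6  30.5] F [-1.5 -1.6  6.7] w 61.3 g 49.9
lifted t=7.3 ee [389.7 248.4 229.2] F [ 0.6 -0.9 -3.2] w 61.6 g 49.4
19.0
```

```bash
python3 - <<'E'
from h import *
np.set_printoptions(precision=1,suppress=True)
place(399.8,-255.2,.135,44)
goto(300,100,300,0)
for n in("top","side"):
    P,c=cloud(n); cv2.imwrite(f"pics/{n}1.png",c["image"])
    u=(330,180,120,120) if n=="top" else (330,90,140,140)
    x,y,w,h=u; cv2.imwrite(f"pics/{n}1c.png",cv2.resize(c["image"][y:y+h,x:x+w],None,fx=4,fy=4,interpolation=cv2.INTER_CUBIC))
    print(n,"deep",rect(P,(400,-255),45,66,90),"plinth",crect(P,c,(400,-255),4,22))
    print(n,"two",rect(P,(442,-12),19,40,75)[:4],"six",rect(P,(634,174),15,32,75)[:4])
E
```

```text
placed hit=True, expected z 44 t=11.3 ee [ 399.7 -255.2   44.5] F [-1.3  1.   6.9] w 62.2 g 50.7
open t=11.9 ee [ 399.3 -254.8   43.9] F [-0.1 -1.3 -0.1] w 85.3 g 0.0
top deep (array([ 401.5, -254.3]), array([ 62.1, 113.3]), np.float64(0.13122045500811794), 221, np.float64(59.48461532895317), np.float64(65.99662107606014)) plinth (array([ 396.3, -261.5]), array([54. , 83.7]), np.float64(0.03978275393322681), np.int64(277), np.float64(21.496481777699273), array([ 401.1, -262.2]))
top two (array([443.7, -11.9]), array([ 63.4, 111.7]), np.float64(0.17428365332140153), 224) six (array([635.5, 175. ]), array([ 63.3, 115.6]), np.float64(-0.6234929494017624), 316)
side deep (array([ 398.4, -255.5]), array([ 61.6, 118.7]), np.float64(0.12510347358982857), 200, np.float64(58.23871271689717), np.float64(64.7375710157271)) plinth (array([ 420.4, -290.7]), array([ 6.4, 23.6]), np.float64(0.23149045077566202), np.int64(10), np.float64(20.485029038241578), array([ 421.4, -292.2]))
side two (array([440.2, -12.2]), array([ 61.9, 116.5]), np.float64(0.1769199497739846), 391) six (array([632.7, 173.3]), array([ 66.4, 113.6]), np.float64(-0.6137521713986885), 599)
```

```bash
python3 -c "
import cv2,numpy as np
a,b=cv2.imread('pics/top1c.png'),cv2.imread('pics/side1c.png')
cv2.imwrite('pics/c1.png',cv2.resize(np.hstack([cv2.resize(a,(560,560)),b]),(800,400)))"
```

```text
(no output)
```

View pics/c1.png

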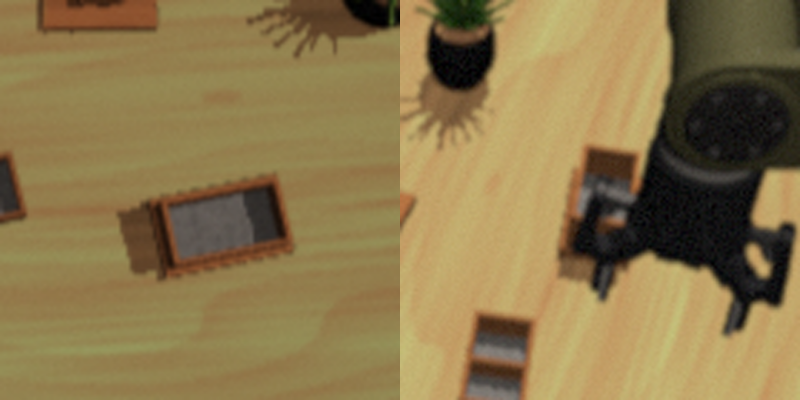

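The deep tray sits squarely on the plinth: top crop ring at about (228,228), with an even rim of plinth around it. The mean of the two cameras agrees with the gripper's position.

```bash
python3 - <<'E'
from h import *
np.set_printoptions(precision=1,suppress=True)
pick(442,-12,.174,25)
place(399.6,-255,.133,85)
goto(500,170,300,-.61)
for n in("top","side"):
    P,c=cloud(n); cv2.imwrite(f"pics/{n}2.png",c["image"])
    x,y,w,h=(330,180,120,120) if n=="top" else (330,90,120,120)
    cv2.imwrite(f"pics/{n}2c.png",cv2.resize(c["image"][y:y+h,x:x+w],(400,400),interpolation=cv2.INTER_CUBIC))
    print(n,"two",rect(P,(400,-255),80,101,90),"deep",rect(P,(400,-255),20,56,90))
cv2.imwrite("pics/c2.png",np.hstack([cv2.imread(f"pics/{n}2c.png") for n in("top","side")]))
E
```

```text
down hit=False t=17.9 ee [442.2 -12.   25.3] F [ 0.2 -0.   0.8] w 84.8 g 0.0
gripped t=18.3 ee [442.2 -12.   25.5] F [-1.5 -0.   6. ] w 61.1 g 49.5
lifted t=19.8 ee [441.7 -12.  229.3] F [ 1.  -0.2 -3.1] w 61.3 g 49.2
placed hit=True, expected z 85 t=22.7 ee [ 399.6 -255.    85.5] F [-1.5  1.4  6.4] w 61.1 g 50.2
open t=23.2 ee [ 399.2 -254.7   85. ] F [0.4 0.  0.7] w 85.1 g 0.0
top two (array([ 401.2, -254.1]), array([ 62. , 113.2]), np.float64(0.12639772826771506), 269, np.float64(93.80258621204325), np.float64(100.88595683961194)) deep (array([ 374.3, -245.3]), array([ 59.5, 130.9]), np.float64(-0.3724478721375436), 57, np.float64(34.52895979423579), np.float64(54.1772773937721))
side two (array([ 397.9, -251.8]), array([ 61.9, 113.1]), np.float64(0.13419709512563474), 264, np.float64(90.67684528658134), np.float64(99.16366056162406)) deep (array([ 391.2, -201.2]), array([10.6, 61.5]), np.float64(-1.4424037910021714), 184, np.float64(37.89852494227392), np.float64(55.957765788582265))
```

View pics/c2.png

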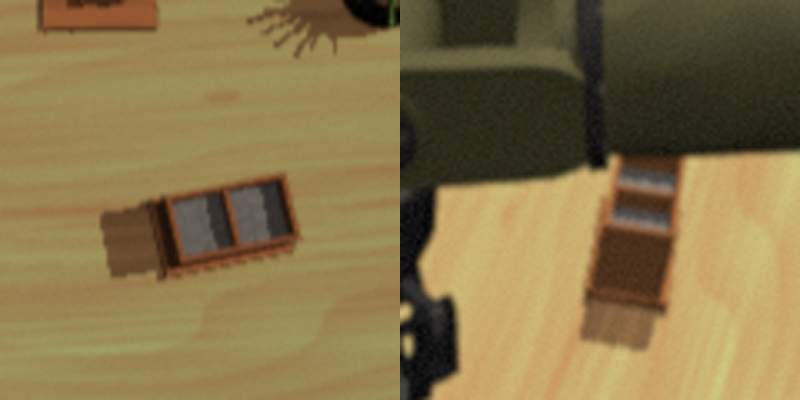

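Two-compartment tray is flush on the deep one: in the side crop (x 400+) the end wall at about (635,260) shows as one continuous plane.

```bash
sed -i 's/(hue<12)/(hue<17)/' h.py; python3 - <<'E'
from h import *
np.set_printoptions(precision=1,suppress=True)
pick(634,174,-.615,22)
place(399.6,-255,.131,116)
goto(400,180,330,0)
for n in("top","side"):
    P,c=cloud(n); cv2.imwrite(f"pics/{n}3.png",c["image"])
    x,y,w,h=(330,150,120,120) if n=="top" else (280,90,160,160)
    cv2.imwrite(f"pics/{n}3c.png",cv2.resize(c["image"][y:y+h,x:x+w],(400,400),interpolation=cv2.INTER_CUBIC))
    print(n,"six",rect(P,(400,-255),106,128,90),"\nlid",crect(P,c,(629,-160),3,40))
cv2.imwrite("pics/c3.png",np.hstack([cv2.imread(f"pics/{n}3c.png") for n in("top","side")]))
E
```

```text
down hit=False t=29.1 ee [634.2 174.1  22.4] F [-0.3  0.3 -0.2] w 84.7 g 0.0
gripped t=29.5 ee [634.3 174.1  22.7] F [-1.8  0.6  6.3] w 61.0 g 50.3
lifted t=31.0 ee [633.7 173.9 229. ] F [ 0.4  1.1 -2.6] w 60.9 g 49.4
placed hit=True, expected z 116 t=34.5 ee [ 399.6 -255.   116.7] F [-2.   0.8  6.9] w 60.8 g 50.4
open t=35.0 ee [ 399.2 -254.7  116. ] F [-0.5 -0.  -0.5] w 84.8 g 0.0
top six (array([ 401.3, -254.9]), array([ 61.9, 115. ]), np.float64(0.1327522802999963), 421, np.float64(118.3763771216993), np.float64(127.8562785890756)) 
lid (array([ 631.6, -158.2]), array([ 64.1, 114.7]), np.float64(-0.035030022556411765), np.int64(651), np.float64(11.710188599551202), array([ 630.4, -158.8]))
side six (array([ 383. , -202.3]), array([22.3, 53.8]), np.float64(-1.0195817691149667), 86, np.float64(114.18861496286553), np.float64(123.79162464717581)) 
lid (array([ 628.5, -158.6]), array([ 67.6, 116.6]), np.float64(0.015922199597364708), np.int64(561), np.float64(10.39879520382442), array([ 626.7, -154.3]))
```

View pics/c3.png

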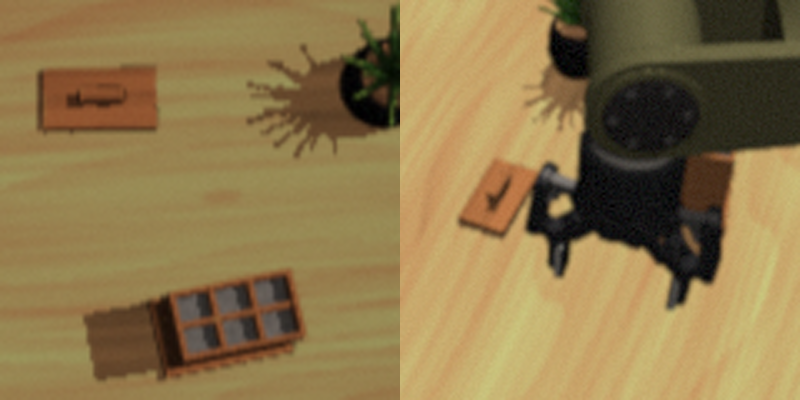

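The six-compartment tray is flush too: top crop centre at about (235,315). The lid lies handle up at (98,98) in the same crop, measured at about (629,-159), yaw -0.03.

```bash
python3 - <<'E'
from h import *
np.set_printoptions(precision=1,suppress=True)
pick(629,-159,-.03,32,opening=40)
bot.dwell(.2)
P,c=cloud("side"); cv2.imwrite("pics/s4.png",cv2.resize(c["image"][60:220,240:440],(800,600) and (750,600)))
E
```

```text
down hit=False t=41.9 ee [ 629.2 -159.1   32.4] F [-0.7  0.  -0.6] w 40.0 g 0.0
gripped t=42.2 ee [ 629.3 -159.1   32.6] F [-0.6  0.9  5.2] w 13.2 g 45.5
lifted t=43.7 ee [ 628.7 -158.9  228.9] F [-0.8 -0.2 -2. ] w 12.9 g 44.7
```

View pics/s4.png

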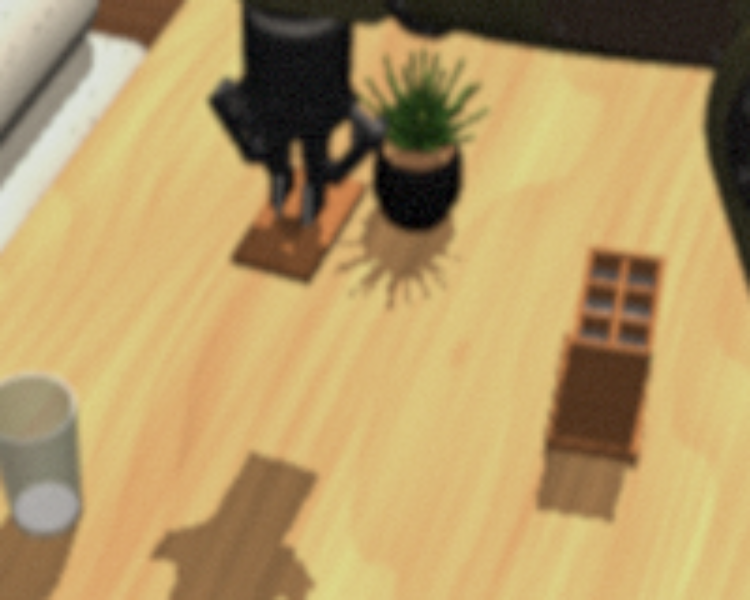

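The lid hangs level from its handle at (300,215), and the stack is square at (605,350). Placing the lid.

```bash
python3 - <<'E'
from h import *
np.set_printoptions(precision=1,suppress=True)
place(399.6,-255,.132,152,opening=40,zt=235)
bot.move_to([500,150,350],bot.read_state()["tool_rot"])
goto(600,170,350,0); bot.dwell(.2)
for n in("top","side"):
    P,c=cloud(n)
    x,y,w,h=(340,190,100,100) if n=="top" else (360,90,100,100)
    cv2.imwrite(f"pics/{n}5c.png",cv2.resize(c["image"][y:y+h,x:x+w],(400,400),interpolation=cv2.INTER_CUBIC))
    print(n,"lid",rect(P,(400,-255),126,138,90),"stack wall",rect(P,(400,-255),20,110,90))
cv2.imwrite("pics/c5.png",np.hstack([cv2.imread(f"pics/{n}5c.png") for n in("top","side")]))
st("end")
E
```

```text
placed hit=True, expected z 152 t=46.4 ee [ 399.6 -255.   152.5] F [-1.4  0.7  4.8] w 13.0 g 45.5
open t=46.9 ee [ 399.2 -254.7  151.9] F [-0.3 -0.4  1.3] w 39.9 g 0.0
top lid (array([ 401.7, -255.9]), array([ 62.2, 113.2]), np.float64(0.12862784271979058), 683, np.float64(131.00011013276935), np.float64(137.91914502495501)) stack wall (array([ 376.8, -246.2]), array([ 56.1, 138.5]), np.float64(-0.3760029258766904), 150, np.float64(64.98629114843209), np.float64(109.95860261057919))
side lid (array([ 398.5, -256.3]), array([ 61.8, 118.9]), np.float64(0.12758852745963034), 520, np.float64(130.32711773128665), np.float64(137.06999157187954)) stack wall (array([ 391. , -200.2]), array([12.7, 61.6]), np.float64(-1.38279508023839), 465, np.float64(66.66784352860361), np.float64(109.65426481897043))
end t=50.0 ee [599.5 169.9 350.8] F [-0.2 -0.  -0.3] w 39.9 g 0.0
```

View pics/c5.png

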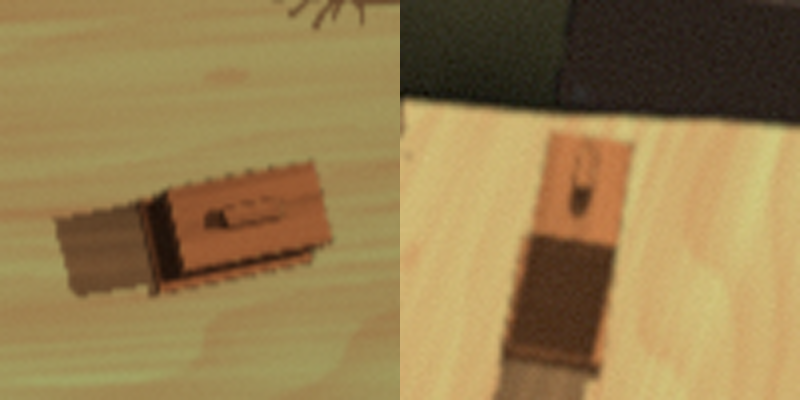

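The lid is flat and flush, handle up, at (245,215) in the top crop; it measures within about 2 mm of the trays. The gripper is clear of everything.

```bash
python3 -c "
from rig import bot
print(bot.finish_job())"
```

```text
the job is handed in; nothing more can be done
None
```

The jewellery box is back together on its plinth in the order asked (deep, two-compartment and six-compartment trays, then the lid, handle up), the pieces flush to within about 2 mm by camera, and the job was handed in at about 50 s; the arm worked clear of the clock, plant, tumbler and dish, though I did not re-measure them at the end.

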